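# Stopper the descaler jar and take up the tablet with tongs

### The arm

A 6-joint arm with a two-finger parallel gripper is mounted at the origin on the work surface. World frame = base frame: x ahead of the robot, y to its left, z up, the work surface at z = 0. Lengths are in mm, angles in rad, forces in N, time in s.
With the tool pointing down it reaches from about 275 to 1000 mm from the base axis. Payload 8.4 kg.
Tool frame: the origin (TCP) lies at the very end of the fingers, on their centre line; the grasp point (between the pads) lies 19 mm behind it; z points along the fingers, y is the line along which they close (so a half turn about z gives the same grasp; the last joint's range is limited). The gripper opens to 85 mm and grips with 20 to 120 N. Pads are 22 mm wide; open, the fingers measure 114 mm over their backs; the gripper's body (76 mm by 85 mm) begins 54 mm behind the grasp point. The pads swing forward as they close: fully open they stand 13 mm farther back than shut.
Start: joints at [-1.122, 0.353, 1.633, -0, 1.155, -0.002], TCP at [272.303, -562.565, 231.281] pointing down, gripper open.
Joint ranges: [-2.63, 2.63], [-0.92, 2.1], [0.06, 2.66], [-1.3, 4.44], [0, 2.69], [-3.02, 3.02]. Speed limits (rad/s): [2.22, 2.22, 2.79, 3.14, 3.14, 3.14].

### API

Orientations are given as [roll, pitch, yaw] about the fixed x, y, z axes, in that order (R = Rz(yaw) Ry(pitch) Rx(roll)).
In Python, from rig import sensors, grab_frame, camera_params, order gives the robot as it stands. The module is installed in compiled form; this text tells all that it offers.
- The arm moves only by the tool move_arm, never from a script. Its argument "motion" is a list of rows, each a list of 7 numbers: the turn, a rotation vector about the tool's x, y, z in a scale on which 1.0 is 2 rad, then the shift along the tool's x, y, z in normalised numbers (1 is 1 m), then the finger opening in m, from 0 to 0.0854. A call has 1 to 8 rows; each row is the pose to reach, as a shift and turn from the pose commanded when the call began, along the tool's axes at that moment; what a row does not reach only later rows make up. A row lasts 1/8 s, in which the tool goes at most 62.5 mm and 10.7 degrees, less where a joint would pass 70% of its speed; a pose out of reach is approached as far as the arm can. No shift or turn number may pass 1 either way. A call with a gripper value outside its range is refused whole. The fingers move at their own pace and stop on an object; "grip_force" is the grip in N (left out, the last holds). Time passes only in rows, so rows that repeat a pose let the fingers close. It gives the time, the measured TCP pose, the force, the opening and the grip force at its end, in the units of the state.
- sensors.sense(): the state, without advancing time (a new reading comes with each control period).
- grab_frame(name): name is "scene" or "side" or "wrist"; returns (picture, depth): 420x560x3 uint8, red, green, blue; 420x560 float32, mm along the optical axis (not along the pixel's ray), 0 where there is no reading.
- camera_params(name): a dict with "camera_matrix" (3x3 intrinsics, pixels), "k1" (the pictures are not rectified: a ray, as slopes to the right and down, at radius r is drawn at 1 + k1 r^2 times it, then the intrinsics apply), "world_from_camera" (4x4, takes a point from camera to world coordinates). Camera axes: x right, y down, z forward; pixel columns grow to the right and rows downward; lengths in mm; the calibration is good to about 2 mm. A picture is of the moment at which its call begins: read the wrist's pose just before it. camera_params takes no time and is no camera call; for the wrist camera it gives the pose at the moment of the call.
- order.sign_off(): hands the job in; it is judged then, once.
The state is a dict: "clock": time; "qpos": joint angles; "qvel": joint speeds; "joint_efforts": joint torques, N m; "eef_pos": TCP position; "tcp_rot": TCP orientation; "contact_force": force on the tool from outside, world axes, zero at the start; "wrist_torque": the same for the moment, N m; "opening": opening from 0.0 (shut) to 1.0 (fully open); "grasp_force": force on a finger pad.
Only numpy, scipy, OpenCV 4.12 (cv2) and the standard library are available. Lean on these libraries where they do the work, as an engineer would, in place of code of your own. Each camera call takes 0.05 s, during which the arm holds its last target. There are 200 camera calls.

### The job

A descaling tablet is laid out on the draining dish: first close the open tablet jar against damp by setting the cork stopper fully home in its neck, upright, and let go of it. Then grip the tongs, close them on the tablet (never touch it with the fingers) and lift it off the dish, and finish while holding it still in the tongs at least 15 cm above the counter. Leave the tablet jar, the measuring cup and the small closed jar where they stand.

Things in the scene. Friction and masses are not known exactly. Their poses are not given: they have to be found in the camera images.
- jar: Pale glazed jar, open at the top, 110 mm tall, 90 mm across up to 78 mm high, then a shoulder and a straight neck 54 mm outside, 44 mm inside, from 90 to 110 mm high. Loose, about 0.55 kg. Origin: centre of its underside; z up.
- jar_mouth (a point): Centre of the jar's mouth, level with the rim (110 mm above the counter).
- stopper: Cork-coloured round stopper standing on the counter, 58 mm tall, 50 g. Foot 34 mm across at z 0, tapering out to 41 mm at z 26; flange 58 mm across, z 26 to 32; round grip knob 26 mm across, z 32 to 58. Origin: centre of the foot's underside; z up. Seated, its flange rests on the jar's rim and the origin is 26 mm below the mouth. It and the cup swap places at random.
- tongs: Steel tongs lying flat, opening sideways, sprung open, 100 g. Origin: on the pivot's axis at the underside; x along the middle line to the tips (215 mm from the pivot), z up. Arms: upright bands 4 mm thick, 24 mm tall (z 0 to 24), flat outside from 65 to 170 mm from the pivot, with black jaw pads 24 mm tall from 173 to 215 mm.
- tongs_arm (a joint): Closing angle between the tongs' arms: 0 at rest (jaws 65 mm apart), 0.15 with the arms parallel (jaws 36 mm apart, as closed on the tablet), at most 0.3.
- tongs_grip (a point): Where to grip: middle line, 110 mm from the pivot and 85 mm behind the jaws' middle, near the centre of mass, 11 mm above the underside; fingers outside both arms. Width over the arms here: 60 mm at rest, 44 mm when parallel; each 1 mm of squeeze closes the jaws 1.8 mm; it takes 6 to 10 N (grip with 20 N or more), and springs back. Gripped, the tongs stay centred between the fingers.
- tip_fixed (a point): Middle of the jaw face of the arm on the -y side, 195 mm from the pivot, 12 mm above the underside.
- tip_moving (a point): Middle of the jaw face of the arm on the +y side, 195 mm from the pivot, 12 mm above the underside.
- dish: Grey flat slatted draining dish, fixed, 100 x 84 mm, its flat top 18 mm above the counter and without rim. Origin: centre of its underside.
- tablet: Whitish round descaling tablet, 36 mm across, 22 mm thick, about 30 g, lying flat on the dish. Origin: centre of its underside; z is its axis.
- tablet_center (a point): Centre of the tablet, 11 mm above its underside.
- cup: Bystander: white open measuring cup, 58 mm across, 55 mm tall; origin at its underside.
- stain_jar: Bystander: small closed jar 60 mm across, 90 mm tall, at the left.
Things that resemble listed ones, but are neither listed nor needed, are in the scene too. There is more than one size of the stopper; the one meant has the size given above.

How it is judged:
By the outcome, as a careful person would: the job done as asked, in the order asked, and still so for the second after the job is handed in, while the arm keeps its last pose, push and grip.
It also fails if it takes over 58 s, if anything falls off the work surface, if the arm or the gripper's body presses on something with over 40 N, if the wrist force passes 120 N, or if a joint passes its speed limit or range.

## Working session

There is one attempt and no reset: what is moved stays moved. The work goes in short steps, Python scripts to look and compute and a tool call to move; the robot and the scene stay as the last step left them, time stands still between calls to the robot, and variables do not carry over. Pictures are saved under pics/ and viewed, at most 12 in all, crops included, and the job is handed in when it is done.

Besides the shell and the picture viewer there is one more tool, called after "Emit:" as name([rows], argument=value, ...), one row to a line, values as JSON. move_arm: Moves the arm, as the interface text tells. Its arguments: {"type":"object","properties":{"motion":{"type":"array","items":{"type":"array","items":{"type":"number"}}},"grip_force":{"type":"number"}},"required":["motion"]}

```bash
mkdir -p pics
cat > h.py <<'E'
import numpy as np, cv2
from rig import sensors, grab_frame, camera_params, order
def grab(n):
    P=camera_params(n); im,d=grab_frame(n); return im,d,P
def cloud(d,P):
    K=np.array(P["camera_matrix"]);k=P["k1"];T=np.array(P["world_from_camera"])
    h,w=d.shape
    u,v=np.meshgrid(np.arange(w),np.arange(h))
    D=np.array([k,0,0,0,0.])
    s=cv2.undistortPoints(np.stack([u,v],-1).reshape(-1,1,2).astype(float),K,D).reshape(h,w,2)
    p=np.concatenate([s*d[...,None],d[...,None]],-1)
    return p@T[:3,:3].T+T[:3,3]
def save(n,im): cv2.imwrite(n,im[...,::-1])
E
python3 - <<'E'
from h import *
for n in("scene","side"):
    im,d,P=grab(n); save(f"pics/{n}0.png",im); np.savez(f"{n}0.npz",im=im,d=d,c=cloud(d,P)); print(n,np.round(P["world_from_camera"],2).tolist(),P["k1"],(d>0).mean())
s=sensors.sense();print(s)
E
```

```text
scene [[0.22, 0.84, -0.5, 1111.58], [0.98, -0.18, 0.12, -44.8], [0.01, -0.51, -0.86, 1096.77], [0.0, 0.0, 0.0, 1.0]] 0.049855606785212885 0.9960034013605442
side [[-0.72, -0.52, 0.46, -69.24], [-0.69, 0.52, -0.5, 726.99], [0.02, -0.68, -0.74, 1086.05], [0.0, 0.0, 0.0, 1.0]] -0.032331625055035146 0.995969387755102
{'clock': 0.1, 'qpos': array([-1.12240122e+00,  3.53593342e-01,  1.63406545e+00,  2.81842343e-05,
        1.15521825e+00, -2.38085038e-03]), 'qvel': array([-0.00168969, -0.00293885,  0.00014525,  0.00135423, -0.00069754,
        0.00096669]), 'joint_efforts': array([ 1.88717472e-04, -6.06355619e+01, -3.42820609e+01,  1.05700908e-04,
        4.01426587e-03,  1.33750632e-06]), 'eef_pos': array([ 272.11892196, -562.16456729,  230.62530164]), 'tcp_rot': array([-3.14030833e+00, -2.88285032e-05,  4.50764545e-01]), 'contact_force': array([ 0.34983165,  0.17196039, -0.3835398 ]), 'wrist_torque': array([-0.00349102,  0.0274355 ,  0.02041235]), 'grasp_force': 0.0, 'opening': 0.9961570337604532}
```

View pics/scene0.png

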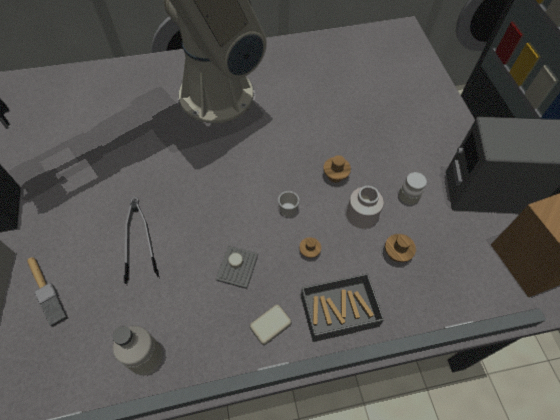

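View pics/side0.png

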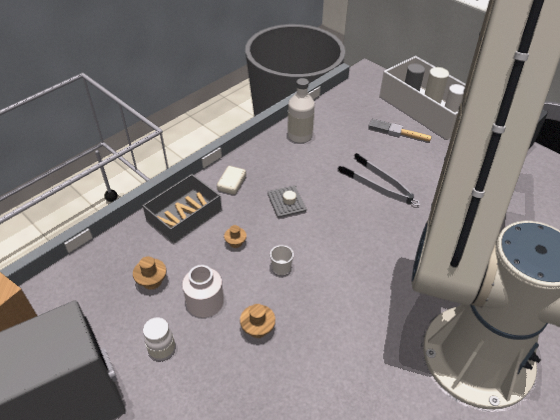

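The scene view shows three stoppers at (337,168), (311,247) and (400,247). The jar is at (367,203), cup (289,203), stain jar (414,185), tablet (235,260) on the dish, and the tongs have their pivot at (136,205) and tips at (126,275) and (154,270). The side view shows the same layout. Next I'll measure sizes and positions from depth.

Run:
```python
from h import *
cl={n:np.load(n+"0.npz") for n in("scene","side")}
S=cl["scene"]["c"]
def xy(u,v): return S[v,u]
pts={"stA":(337,172),"stB":(311,247),"stC":(402,247),"jar":(367,203),"cup":(289,203),"stain":(414,183),"tablet":(235,260),"dish":(238,275),"piv":(136,205)}
for n in cl:
  C=cl[n]["c"].reshape(-1,3);print(n,"table z",np.median(C[(abs(C[:,0]-500)<300)&(abs(C[:,1])<300)][:,2]))
  for k,(u,v) in pts.items():
    p=xy(u,v); r={"jar":70,"tablet":26,"stA":50,"stC":50}.get(k,42)
    m=(np.hypot(*(C[:,:2]-p[:2]).T)<r)&(C[:,2]>(24 if k=="tablet" else 6))
    q=C[m]
    if not len(q): print(k,p);continue
    c,rad=cv2.minEnclosingCircle(q[:,:2].astype(np.float32))
    # top-level layer
    t=q[q[:,2]>np.percentile(q[:,2],98)-4]
    ct,rt=cv2.minEnclosingCircle(t[:,:2].astype(np.float32))
    print(k,p.round(),"all",np.round(c,1),round(2*rad,1),"top z",np.percentile(q[:,2],98).round(1),"topc",np.round(ct,1),round(2*rt,1),len(q))
# stopper layers
  for k in("stA","stB","stC"):
    p=xy(*pts[k]); m=np.hypot(*(C[:,:2]-p[:2]).T)<55
    q=C[m&(C[:,2]>10)]; print(k,np.histogram(q[:,2],bins=np.arange(10,90,4))[0])
```

```text
scene table z 0.24416946315204768
stA [419. 293.  46.] all [418.7 292.3] 98.9 top z 83.3 topc [401.9 297.2] 35.9 544
stB [640. 157.  57.] all [628.5 160.2] 58.3 top z 59.8 topc [629.2 158.9] 26.7 348
stC [697. 378.  77.] all [683.6 386.1] 78.8 top z 81.3 topc [683.2 385.6] 36.4 657
jar [571. 321. 108.] all [549.  332.6] 90.8 top z 110.7 topc [547.3 333.4] 58.2 1195
cup [470. 140.   8.] all [485.3 134.4] 58.7 top z 56.2 topc [486.3 134. ] 57.2 277
stain [527. 472.  90.] all [525.9 473.3] 74.9 top z 93.6 topc [518.2 480.8] 53.3 658
tablet [626. -40.  39.] all [624.6 -38.8] 37.3 top z 43.0 topc [623.7 -39.2] 35.0 164
dish [657. -40.  12.] all [656.6 -39.9] 83.7 top z 40.7 topc [625.7 -38.4] 35.1 709
piv [ 398. -280.   27.] all [ 398.  -280.1] 81.2 top z 27.2 topc [ 412.  -280.6] 56.2 143
stA [  9   0   0   0   0   2  12  74 192  82  13   7  13   9   9  12  20  68
  26]
stB [  0   0   0   3  62 152  30   9   8   5  12  39  28   0   0   0   0   0
   0]
stC [  0   0   0   0   0   1   6 120 283  51  17   5  12  13   9  14  42  99
   6]
side table z -1.041122241339508
stA [419. 293.  46.] al
[... 287 characters left out ...]
[545.7 334. ] 56.6 1322
cup [470. 140.   8.] all [487.3 135. ] 58.7 top z 55.2 topc [487.2 135.4] 57.9 402
stain [527. 472.  90.] all [517.4 483. ] 62.5 top z 92.8 topc [520.2 482.4] 53.7 936
tablet [626. -40.  39.] all [624.4 -35.6] 40.6 top z 43.1 topc [621.4 -35.3] 35.0 134
dish [657. -40.  12.] all [656.  -39.6] 82.7 top z 41.4 topc [625.8 -37.7] 32.5 363
piv [ 398. -280.   27.] all [ 399.  -279.4] 79.9 top z 25.4 topc [ 412.  -279.7] 56.6 196
stA [  1   0   0   0   0   4  17 216 312  39  14  16  15  12  16  17  73  98
   6]
stB [  7   1   0  10  95 109  18   9  10  16  12  46  14   0   0   0   0   0
   0]
stC [  9   5   0   0   0   2  20 158 262  34  23  13  17  18  12  20  63  90
   6]
```

```bash
cat >> h.py <<'E'
from scipy.spatial.transform import Rotation as Ro
def go(x,y,z,yaw):
    s=sensors.sense(); R0=Ro.from_euler("xyz",s["tcp_rot"]); R1=Ro.from_euler("xyz",[np.pi,0,yaw])
    print("turn",(R0.inv()*R1).as_rotvec().round(4),"shift m",(R0.inv().apply(np.array([x,y,z])-s["eef_pos"])/1000).round(4))
E
python3 - <<'E'
from h import *
go(628,161,200,.45)
# tongs
for n in("scene","side"):
  C=np.load(n+"0.npz")["c"].reshape(-1,3); im=np.load(n+"0.npz")["im"].reshape(-1,3)
  q=C[(C[:,2]>12)&(C[:,2]<40)&(C[:,0]>380)&(C[:,0]<680)&(C[:,1]>-360)&(C[:,1]<-200)]
  for a in range(380,680,15):
    w=q[(q[:,0]>=a)&(q[:,0]<a+15)]
    if len(w): print(a+7,w[:,1].min().round(1),w[:,1].max().round(1),w[:,2].max().round(1),len(w), w[w[:,1]<-275][:,1].mean().round(1),w[w[:,1]>-275][:,1].mean().round(1))
  print(q[:,0].min(),q[:,0].max())
P=camera_params("wrist");s=sensors.sense();T=np.array(P["world_from_camera"]);R=Ro.from_euler("xyz",s["tcp_rot"])
print(R.inv().apply(T[:3,3]-s["eef_pos"]).round(1),(R.inv().as_matrix()@T[:3,:3]).round(3),P["camera_matrix"])
E
```

```text
turn [-0.0013 -0.      0.0008] shift m [ 0.6354 -0.4959  0.0313]
387 -296.9 -277.8 25.8 27 -287.6 nan
402 -301.1 -273.7 27.7 45 -289.1 -274.0
417 -305.0 -269.3 29.1 23 -299.9 -271.5
432 -307.9 -264.9 26.1 21 -305.1 -268.3
447 -311.1 -260.5 27.8 24 -308.3 -263.2
462 -312.3 -258.3 26.7 20 -310.1 -260.5
477 -312.4 -257.7 26.5 22 -310.5 -259.6
492 -313.5 -255.8 27.1 21 -311.5 -257.7
507 -314.0 -254.5 29.3 22 -312.3 -256.3
522 -315.1 -252.4 26.0 21 -313.4 -254.8
537 -318.0 -251.2 27.4 26 -314.7 -253.2
552 -318.6 -250.0 28.4 29 -315.7 -251.9
567 -318.9 -247.5 26.8 26 -316.1 -249.7
582 -319.7 -246.5 28.3 26 -316.8 -248.1
597 -322.9 -242.1 27.5 40 -317.7 -246.0
612 -325.6 -241.2 26.7 25 -321.3 -242.5
381.32305802510655 617.8957371514689
387 -296.0 -271.0 27.8 40 -284.1 -273.0
402 -300.0 -270.0 25.3 39 -288.1 -273.0
417 -305.9 -266.1 24.1 31 -299.6 -270.2
432 -310.3 -259.6 26.5 38 -303.2 -265.4
447 -313.0 -257.7 24.2 36 -307.5 -261.2
462 -311.4 -253.5 25.9 36 -308.5 -258.4
477 -314.0 -252.6 25.6 35 -309.0 -256.6
492 -313.9 -247.1 27.5 32 -310.5 -254.4
507 -316.6 -251.3 27.5 31 -310.2 -254.6
522 -315.7 -244.8 30.6 35 -311.5 -252.3
537 -320.8 -244.8 25.1 36 -312.3 -250.8
552 -317.5 -241.9 25.9 32 -313.6 -247.1
567 -319.9 -243.4 27.5 32 -314.4 -246.9
582 -320.3 -240.1 27.3 34 -314.7 -244.9
597 -320.8 -239.3 25.7 34 -316.2 -242.9
612 -323.8 -233.9 27.2 22 -320.5 -240.5
381.2820566241738 619.8863346398942
[  68.7    0.4 -142.1] [[-0.001 -0.962 -0.271]
 [ 1.    -0.001  0.   ]
 [-0.    -0.271  0.962]] [[374.79959375   0.         277.4205165 ]
 [  0.         374.79959375 206.82143811]
 [  0.           0.           1.        ]]<stdin>:9: RuntimeWarning: Mean of empty slice.
  ret = ret.dtype.type(ret / rcount)
```

Emit:
move_arm([
  [0, 0, 0, 0.635, -0.496, 0.031, 0.085],
  [0, 0, 0, 0.635, -0.496, 0.031, 0.085],
  [0, 0, 0, 0.635, -0.496, 0.031, 0.085],
  [0, 0, 0, 0.635, -0.496, 0.031, 0.085],
  [0, 0, 0, 0.635, -0.496, 0.031, 0.085],
  [0, 0, 0, 0.635, -0.496, 0.031, 0.085],
  [0, 0, 0, 0.635, -0.496, 0.031, 0.085],
  [0, 0, 0, 0.635, -0.496, 0.031, 0.085],
], grip_force=20)

```text
clock: 1.1
eef_pos: [493.2, -112.2, 211.9]
tcp_rot: [3.141, -0.0, 0.451]
contact_force: [0.1, -0.4, 0.9]
opening: 0.993
grasp_force: 0.0
```

```bash
python3 -c "
from h import *
s=sensors.sense();print(s['clock'],s['eef_pos']);go(628,161,200,.45)"
```

```text
1.1 [ 493.21667775 -112.23843085  211.94932439]
turn [ 0.0001 -0.      0.0007] shift m [ 0.2404 -0.1872  0.0119]
```

Emit:
move_arm([
  [0, 0, 0, 0.24, -0.187, 0.012, 0.085],
  [0, 0, 0, 0.24, -0.187, 0.012, 0.085],
  [0, 0, 0, 0.24, -0.187, 0.012, 0.085],
  [0, 0, 0, 0.24, -0.187, 0.012, 0.085],
  [0, 0, 0, 0.24, -0.187, 0.012, 0.085],
  [0, 0, 0, 0.24, -0.187, 0.012, 0.085],
  [0, 0, 0, 0.24, -0.187, 0.012, 0.085],
])

```text
clock: 1.98
eef_pos: [626.5, 158.5, 199.3]
tcp_rot: [-3.142, 0.002, 0.451]
contact_force: [0.2, 0.3, 0.3]
opening: 0.994
grasp_force: 0.0
```

Run:
```python
from h import *
s=sensors.sense();im,d,P=grab("wrist");C=cloud(d,P);save("pics/w1.png",im);print(s["eef_pos"],s["tcp_rot"])
C=C.reshape(-1,3)
q=C[(np.hypot(C[:,0]-628,C[:,1]-161)<40)&(C[:,2]>22)&(C[:,2]<70)]
for lo,hi in((26,38),(54,64)):
  t=q[(q[:,2]>lo)&(q[:,2]<hi)];c,r=cv2.minEnclosingCircle(t[:,:2].astype(np.float32));print(c,2*r,np.median(t[:,2]),len(t))
go(628,161,34,.45)
```

```text
[626.53337062 158.45051396 199.34894281] [-3.14151446e+00  1.77081718e-03  4.51454530e-01]
(627.5305786132812, 159.2021484375) 58.02693176269531 31.411724668240026 2594
(627.5730590820312, 159.3056640625) 26.08171272277832 57.41221077667194 850
turn [0.0001 0.0013 0.0006] shift m [ 0.0029 -0.0022  0.1657]
```

View pics/w1.png

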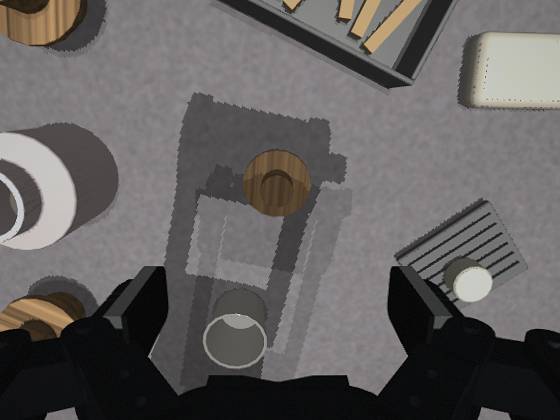

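The wrist view shows the stopper centred at (277,183). Its flange measures 58.0 mm and its knob 26.1 mm, so this is the right one. The jar is on the left, the cup at (235,340) and the tablet at (472,283).

Emit:
move_arm([
  [0, 0, 0, 0.0005, 0, 0.06, 0.085],
  [0, 0, 0, 0.0005, 0, 0.12, 0.085],
  [0, 0, 0, 0.0005, 0, 0.15, 0.085],
  [0, 0, 0, 0.0005, 0, 0.163, 0.085],
  [0, 0, 0, 0.0005, 0, 0.163, 0.085],
  [0, 0, 0, 0.0005, 0, 0.163, 0.085],
])

```text
clock: 2.78
eef_pos: [628.9, 158.9, 38.8]
tcp_rot: [3.141, -0.002, 0.45]
contact_force: [0.3, -0.2, 0.5]
opening: 0.997
grasp_force: 0.0
```

Run:
```python
from h import *
print(sensors.sense()["eef_pos"]);go(627.5,159.3,36,.45)
```

```text
[628.86760973 158.85789543  38.79756264]
turn [ 0.0006 -0.0025  0.0004] shift m [-0.001  -0.001   0.0028]
```

Emit:
move_arm([
  [0, 0, 0, -0.001, -0.001, 0.002, 0.085],
  [0, 0, 0, -0.001, -0.001, 0.002, 0.015],
  [0, 0, 0, -0.001, -0.001, 0.002, 0.015],
  [0, 0, 0, -0.001, -0.001, 0.002, 0.015],
  [0, 0, 0, -0.001, -0.001, 0.002, 0.015],
  [0, 0, 0, -0.001, -0.001, 0.002, 0.015],
  [0, 0, 0, -0.001, -0.001, 0.002, 0.015],
  [0, 0, 0, -0.001, -0.001, 0.002, 0.015],
], grip_force=30)

```text
clock: 3.78
eef_pos: [626.5, 159.4, 35.2]
tcp_rot: [3.142, -0.0, 0.451]
contact_force: [-1.0, 0.8, 4.9]
opening: 0.279
grasp_force: 29.4
```

Emit:
move_arm([
  [0, 0, 0, 0, 0, -0.03, 0.015],
  [0, 0, 0, 0, 0, -0.09, 0.015],
  [0, 0, 0, 0, 0, -0.15, 0.015],
  [0, 0, 0, 0, 0, -0.18, 0.015],
  [0, 0, 0, 0, 0, -0.18, 0.015],
])

```text
clock: 4.4
eef_pos: [627.8, 159.7, 217.8]
tcp_rot: [3.141, -0.005, 0.451]
contact_force: [0.4, -0.4, -1.1]
opening: 0.281
grasp_force: 29.6
```

Run:
```python
from h import *
s=sensors.sense();print(s);go(547,333.7,215,.45)
im,d,P=grab("wrist");save("pics/w2.png",im)
```

```text
{'clock': 4.4, 'qpos': array([ 2.46844335e-01,  3.97738378e-01,  1.59848619e+00, -2.10124200e-05,
        1.14043564e+00,  1.36684215e+00]), 'qvel': array([-0.00134997,  0.04489582,  0.05466528, -0.0005119 , -0.02717535,
        0.00024943]), 'joint_efforts': array([ 2.65922819e-03, -6.63839507e+01, -3.57133198e+01,  4.81830757e-04,
        4.16467041e-01, -2.54118459e-05]), 'eef_pos': array([627.82872079, 159.74243249, 217.76949236]), 'tcp_rot': array([ 3.14057487, -0.00482633,  0.45080969]), 'contact_force': array([ 0.35870598, -0.41012268, -1.10516845]), 'wrist_torque': array([ 0.03879052, -0.02938004,  0.04359068]), 'grasp_force': 29.60662007331848, 'opening': 0.28055458436697384}
turn [ 0.001  -0.0048  0.0008] shift m [ 0.003  -0.1918  0.0026]
```

View pics/w2.png

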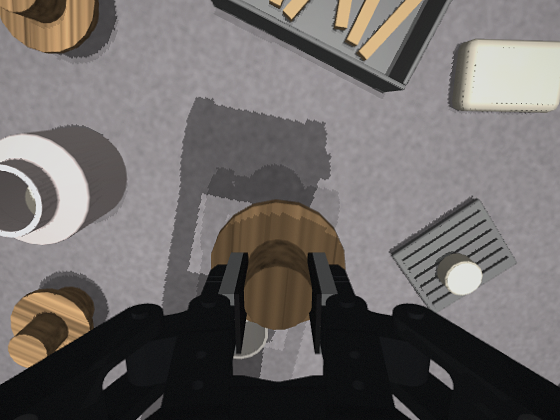

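The stopper is held centrally between the pads at (277,270). Next I'll move over to the jar, stopping short to measure the rim and the flange in the wrist camera.

Emit:
move_arm([
  [0, 0, 0, -0.01, -0.05, 0.003, 0.015],
  [0, 0, 0, -0.03, -0.1, 0.003, 0.015],
  [0, 0, 0, -0.06, -0.15, 0.003, 0.015],
  [0, 0, 0, -0.06, -0.192, 0.003, 0.015],
  [0, 0, 0, -0.06, -0.192, 0.003, 0.015],
  [0, 0, 0, -0.06, -0.192, 0.003, 0.015],
  [0, 0, 0, -0.06, -0.192, 0.003, 0.015],
])

```text
clock: 5.32
eef_pos: [489.0, 305.0, 211.3]
tcp_rot: [3.141, 0.001, 0.45]
contact_force: [-0.0, 0.3, -1.3]
opening: 0.282
grasp_force: 29.8
```

Run:
```python
from h import *
s=sensors.sense();im,d,P=grab("wrist");C=cloud(d,P);save("pics/w3.png",im)
R=Ro.from_euler("xyz",s["tcp_rot"]);print(s["eef_pos"],s["tcp_rot"],s["contact_force"])
F=C.reshape(-1,3)
q=F[(np.hypot(F[:,0]-547,F[:,1]-333.7)<45)&(F[:,2]>106)&(F[:,2]<114)]
c,r=cv2.minEnclosingCircle(q[:,:2].astype(np.float32));print("rim",c,2*r,np.median(q[:,2]),len(q))
b=F[(np.hypot(F[:,0]-547,F[:,1]-333.7)<60)&(F[:,2]>20)&(F[:,2]<95)]
c,r=cv2.minEnclosingCircle(b[:,:2].astype(np.float32));print("body",c,2*r,len(b))
# flange: tool frame, brown pixels
T=R.inv().apply(F-s["eef_pos"]);col=im.reshape(-1,3).astype(int)
br=(col[:,0]-col[:,2]>25)&(np.hypot(T[:,0],T[:,1])<45)&(T[:,2]>-40)&(T[:,2]<40)
t=T[br];print(np.histogram(t[:,2],bins=np.arange(-40,40,4)))
f=t[(t[:,2]>0)&(t[:,2]<9)]
f=f[np.hypot(*f[:,:2].T)>15];e=f[np.hypot(f[:,0],f[:,1])>24]
A=np.c_[2*e[:,:2],np.ones(len(e))]
c,r=cv2.minEnclosingCircle(f[:,:2].astype(np.float32));print("flange",c,2*r,len(f))
A=np.c_[f[:,:2],np.ones(len(f))];g=f[:,2];print("tilt plane",np.linalg.lstsq(A,g,rcond=None)[0])
go(547,333.7,215,.45)
```

```text
[489.02574912 305.00385811 211.25117256] [3.14119592e+00 1.28876029e-03 4.49692643e-01] [-0.00368853  0.32063857 -1.31953654]
rim (546.6611328125, 333.33074951171875) 54.014488220214844 109.30258242164135 1964
body (546.961181640625, 333.3367004394531) 90.12837219238281 10204
(array([   0,    0,    0,    3, 3520,   43,  144,  140,   99,  116, 3415,
       1803,    0,    0,    0,    0,    0,    0,    0]), array([-40, -36, -32, -28, -24, -20, -16, -12,  -8,  -4,   0,   4,   8,
        12,  16,  20,  24,  28,  32,  36]))
flange (0.9703183770179749, 0.23853325843811035) 58.27040481567383 4860
tilt plane [ 8.35566752e-03 -2.48527768e-03  3.65362560e+00]
turn [ 0.0003  0.0009 -0.0005] shift m [ 0.0645 -0.0007 -0.0036]
```

View pics/w3.png

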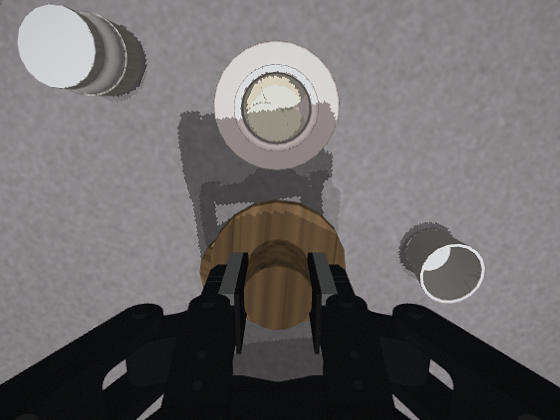

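The wrist view shows the jar mouth at (275,106): rim 54.0 mm across at z 109, as it should be. The stopper hangs upright, with the flange 1 mm off the tool axis. The shift needed is x +63 mm and y −0.7 mm, then about 92 mm down.

Emit:
move_arm([
  [0, 0, 0, 0.04, -0.0007, 0, 0.015],
  [0, 0, 0, 0.063, -0.0007, 0, 0.015],
  [0, 0, 0, 0.063, -0.0007, 0, 0.015],
  [0, 0, 0, 0.063, -0.0007, 0.04, 0.015],
  [0, 0, 0, 0.063, -0.0007, 0.06, 0.015],
  [0, 0, 0, 0.063, -0.0007, 0.06, 0.015],
  [0, 0, 0, 0.063, -0.0007, 0.06, 0.015],
])

```text
clock: 6.25
eef_pos: [545.6, 334.3, 153.1]
tcp_rot: [-3.141, -0.001, 0.451]
contact_force: [-0.3, 0.6, -0.0]
opening: 0.284
grasp_force: 29.8
```

Run:
```python
from h import *
for n in("scene","side"):
  im,d,P=grab(n);C=cloud(d,P).reshape(-1,3)
  q=C[(np.hypot(C[:,0]-547,C[:,1]-333.7)<48)&(C[:,2]>20)]
  for a,lo,hi in(("neck",95,108),("body",30,80),("flange+foot",116,150)):
    t=q[(q[:,2]>lo)&(q[:,2]<hi)]
    print(n,a,t.mean(0).round(1),t.min(0).round(1),t.max(0).round(1),len(t))
  if n=="side": save("pics/s2.png",cv2.resize(im[230:350,140:300],(640,480)))
s=sensors.sense();print(s["eef_pos"],s["contact_force"])
```

```text
scene neck [561.4 323.4 102.5] [526.5 306.5  95.3] [575.8 356.7 107.8] 73
scene body [565.4 321.1  59.1] [503.7 288.6  30.1] [592.8 376.6  80. ] 470
scene flange+foot [559.7 328.6 144.6] [532.8 305.1 118. ] [576.2 361.3 150. ] 128
side neck [531.5 344.4 102.6] [517.6 309.4  95.1] [565.3 361.8 108. ] 109
side body [526.5 346.8  58.7] [500.  289.8  30.1] [588.9 379.9  80. ] 676
side flange+foot [534.6 340.3 144.2] [517.2 306.1 117.5] [565.7 363.5 150. ] 210
[545.81655305 334.54157051 153.48434681] [ 0.0900739  -0.5963324  -0.54654791]
```

View pics/s2.png

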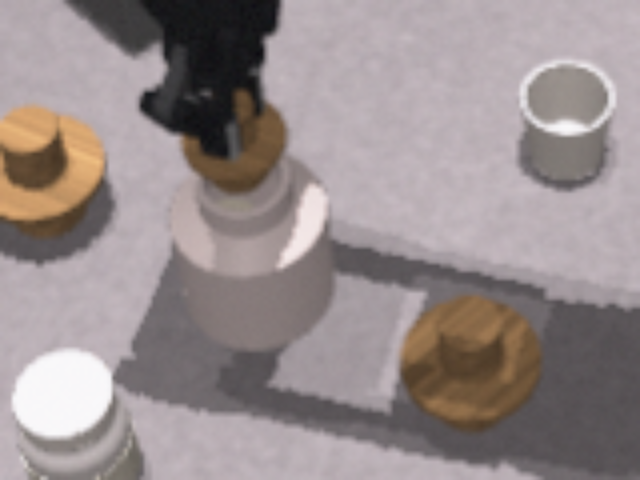

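The stopper at (235,145) stands over the neck and is aligned with it. Descend.

Emit:
move_arm([
  [0, 0, 0, 0, 0, 0.012, 0.015],
  [0, 0, 0, 0, 0, 0.022, 0.015],
  [0, 0, 0, 0, 0, 0.026, 0.015],
  [0, 0, 0, 0, 0, 0.029, 0.015],
  [0, 0, 0, 0, 0, 0.031, 0.015],
  [0, 0, 0, 0, 0, 0.031, 0.015],
])

```text
clock: 7.1
eef_pos: [545.2, 334.2, 121.1]
tcp_rot: [-3.142, -0.0, 0.451]
contact_force: [0.3, 0.4, -1.2]
opening: 0.282
grasp_force: 29.8
```

Emit:
move_arm([
  [0, 0, 0, 0, 0, 0.001, 0.015],
  [0, 0, 0, 0, 0, 0.002, 0.015],
  [0, 0, 0, 0, 0, 0.002, 0.015],
])

```text
clock: 7.48
eef_pos: [545.2, 334.2, 119.2]
tcp_rot: [3.142, -0.0, 0.451]
contact_force: [0.7, -0.4, -0.3]
opening: 0.284
grasp_force: 29.9
```

Emit:
move_arm([
  [0, 0, 0, 0, 0, 0.001, 0.015],
  [0, 0, 0, 0, 0, 0.001, 0.015],
])

```text
clock: 7.72
eef_pos: [545.3, 334.3, 119.0]
tcp_rot: [-3.142, -0.001, 0.451]
contact_force: [-2.1, -2.1, 8.1]
opening: 0.289
grasp_force: 30.7
```

Contact is 8 N at the expected seating height, so release and retreat.

Emit:
move_arm([
  [0, 0, 0, 0, 0, 0, 0.085],
  [0, 0, 0, 0, 0, 0, 0.085],
  [0, 0, 0, 0, 0, 0, 0.085],
  [0, 0, 0, 0, 0, -0.02, 0.085],
  [0, 0, 0, 0, 0, -0.07, 0.085],
  [0, 0, 0, 0, 0, -0.13, 0.085],
  [0, 0, 0, -0.06, 0, -0.13, 0.085],
  [0, 0, 0, -0.06, 0, -0.13, 0.085],
])

```text
clock: 8.72
eef_pos: [487.7, 306.2, 249.3]
tcp_rot: [3.142, 0.002, 0.451]
contact_force: [1.2, -0.2, -0.1]
opening: 0.998
grasp_force: 0.0
```

Run:
```python
from h import *
im,d,P=grab("wrist");F=cloud(d,P).reshape(-1,3)
q=F[(np.hypot(F[:,0]-547,F[:,1]-333.7)<60)]
for a,lo,hi in(("knob top",136,150),("flange",112,122),("body",20,76)):
  t=q[(q[:,2]>lo)&(q[:,2]<hi)]
  if a=="flange": t=t[np.hypot(t[:,0]-547,t[:,1]-333.3)<33]
  c,r=cv2.minEnclosingCircle(t[:,:2].astype(np.float32));A=np.c_[t[:,:2]-t[:,:2].mean(0),np.ones(len(t))]
  print(a,c,2*r,np.median(t[:,2]),len(t),np.linalg.lstsq(A,t[:,2],rcond=None)[0].round(4))
s=sensors.sense();print(s["eef_pos"],s["opening"])
go(500,-283,230,0.03)
```

```text
knob top (546.2052001953125, 333.9908447265625) 25.74994468688965 141.48735855573435 1249 [1.9000e-03 4.2000e-03 1.4149e+02]
flange (546.2627563476562, 334.0830383300781) 57.66743469238281 115.48673568156931 3939 [4.600000e-03 1.800000e-03 1.154842e+02]
body (546.8948974609375, 333.3171081542969) 89.8731460571289 75.70934754870063 21 [-4.50000e-03 -3.70000e-03  7.55991e+01]
[489.89864271 307.37304481 249.61639508] 0.9927117596536451
turn [-3.00e-04 -9.00e-04  4.21e-01] shift m [-0.2483  0.5357  0.0193]
```

The stopper is seated: knob top at 141.5 mm (expected 142), level to about 0.3°. On to the tongs.

Units first: turns go in shares of 2 rad. So 0.42 rad / 2 = 0.21.

Emit:
move_arm([
  [0, 0, 0.05, -0.25, 0.53, 0, 0.085],
  [0, 0, 0.1, -0.25, 0.53, 0, 0.085],
  [0, 0, 0.15, -0.25, 0.53, 0, 0.085],
  [0, 0, 0.21, -0.25, 0.53, 0, 0.085],
  [0, 0, 0.21, -0.25, 0.53, 0, 0.085],
  [0, 0, 0.21, -0.25, 0.53, 0, 0.085],
  [0, 0, 0.21, -0.25, 0.53, 0, 0.085],
  [0, 0, 0.21, -0.25, 0.53, 0, 0.085],
])

```text
clock: 9.78
eef_pos: [497.1, -194.7, 249.0]
tcp_rot: [3.141, -0.002, 0.031]
contact_force: [1.6, 0.4, 0.4]
opening: 0.994
grasp_force: 0.0
```

Run:
```python
from h import *
s=sensors.sense();print(s["eef_pos"],s["tcp_rot"])
go(480,-283,250,0.03)
```

```text
[ 497.13748441 -194.65079158  249.01633478] [ 3.14093098e+00 -1.75978351e-03  3.06400897e-02]
turn [ 0.0007 -0.0018  0.0006] shift m [-0.0198  0.0878 -0.001 ]
```

Emit:
move_arm([
  [0, 0, 0, -0.02, 0.05, 0, 0.085],
  [0, 0, 0, -0.02, 0.088, 0, 0.085],
  [0, 0, 0, -0.02, 0.088, 0, 0.085],
  [0, 0, 0, -0.02, 0.088, 0, 0.085],
  [0, 0, 0, -0.02, 0.088, 0, 0.085],
])

```text
clock: 10.4
eef_pos: [479.2, -279.6, 248.2]
tcp_rot: [-3.141, -0.0, 0.032]
contact_force: [-0.4, 0.4, 0.2]
opening: 0.996
grasp_force: 0.0
```

Run:
```python
from h import *
s=sensors.sense();im,d,P=grab("wrist");C=cloud(d,P);save("pics/w4.png",im)
print(s["eef_pos"],s["tcp_rot"])
F=C.reshape(-1,3)
q=F[(F[:,2]>14)&(F[:,2]<40)&(F[:,0]>370)&(F[:,0]<640)&(F[:,1]>-350)&(F[:,1]<-215)]
print(q.min(0),q.max(0))
t=q[q[:,2]>21]
L=[];Rr=[]
for a in range(380,630,10):
    w=t[(t[:,0]>=a)&(t[:,0]<a+10)]
    if len(w)>3:
        lo=w[w[:,1]<-281][:,1];hi=w[w[:,1]>-281][:,1]
        print(a+5,w[:,1].min().round(1),w[:,1].max().round(1),lo.mean().round(1) if len(lo) else 0,hi.mean().round(1) if len(hi) else 0,np.median(w[:,2]).round(1),len(w))
```

```text
[ 479.23025336 -279.6093083   248.19276358] [-3.14136837e+00 -6.03829503e-05  3.19277905e-02]
[ 381.85289417 -324.73454583   14.01016404] [ 616.7894831  -241.37456169   26.14782305]
385 -298.3 -278.2 -289.1 -279.5 23.4 114
395 -300.0 -275.8 -289.8 -278.6 23.4 192
405 -302.6 -273.5 -294.0 -276.1 23.4 111
415 -304.4 -270.1 -301.9 -273.2 23.4 80
425 -307.2 -266.8 -304.5 -270.2 23.0 81
435 -309.6 -264.5 -307.0 -267.2 23.3 79
445 -312.2 -261.3 -309.4 -264.4 23.3 82
455 -313.7 -260.1 -311.4 -262.0 23.2 85
465 -314.3 -258.9 -311.9 -260.9 23.2 82
475 -314.6 -257.9 -312.5 -260.1 23.4 82
485 -315.1 -256.6 -313.1 -259.0 23.4 87
495 -315.7 -255.5 -313.6 -258.0 23.5 84
505 -316.2 -255.4 -314.1 -257.0 23.3 85
515 -317.2 -254.2 -314.6 -256.0 23.4 95
525 -317.3 -253.2 -315.3 -255.1 23.5 88
535 -318.0 -252.1 -315.8 -254.1 23.5 97
545 -318.4 -251.0 -316.4 -253.1 23.5 96
555 -318.8 -249.9 -316.9 -252.1 23.6 99
565 -320.9 -247.9 -317.8 -250.7 23.6 115
575 -321.1 -246.9 -318.4 -249.6 23.5 129
585 -321.6 -245.9 -319.0 -248.6 23.4 124
595 -322.8 -242.9 -319.7 -247.4 23.3 134
605 -324.7 -242.0 -321.6 -245.0 23.3 136
615 -324.5 -241.9 -323.6 -242.8 21.5 16
```

View pics/w4.png

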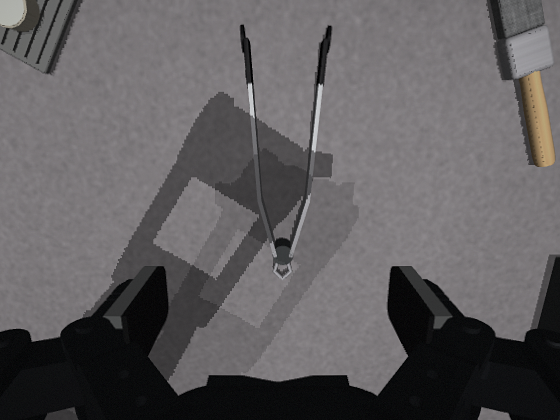

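The wrist view shows the tongs with pivot at (283,245) and jaws at (244,35) and (327,35). The midline yaw is 0.021, the tips are at x=617 so the pivot is at x≈402, and the grip point is at about (512,−285.4).

```bash
cat >> h.py <<'E'
def mean_pose(n=6):
    E=[];Rv=[]
    for i in range(n):
        s=sensors.sense();E.append(s["eef_pos"]);Rv.append(Ro.from_euler("xyz",s["tcp_rot"]));grab_frame("side")
    return np.mean(E,0),Ro.concatenate(Rv).mean()
def go2(x,y,z,yaw):
    e,R0=mean_pose();R1=Ro.from_euler("xyz",[np.pi,0,yaw]);print("at",e.round(2),R0.as_euler("xyz").round(4))
    print("turn",(R0.inv()*R1).as_rotvec().round(4),"shift m",(R0.inv().apply(np.array([x,y,z])-e)/1000).round(4))
E
python3 -c "
from h import *
go2(512,-285.4,60,.021)"
```

```text
at [ 479.13 -279.8   248.19] [-3.1416e+00 -1.0000e-04  3.1900e-02]
turn [-0.     -0.0001  0.0109] shift m [0.0326 0.0066 0.1882]
```

Scaled: 0.01 rad / 2 = 0.005.

Emit:
move_arm([
  [0, 0, 0.005, 0.033, 0.0066, 0.05, 0.085],
  [0, 0, 0.005, 0.033, 0.0066, 0.1, 0.085],
  [0, 0, 0.005, 0.033, 0.0066, 0.15, 0.085],
  [0, 0, 0.005, 0.033, 0.0066, 0.188, 0.085],
  [0, 0, 0.005, 0.033, 0.0066, 0.188, 0.085],
  [0, 0, 0.005, 0.033, 0.0066, 0.188, 0.085],
])

```text
clock: 11.5
eef_pos: [512.9, -286.6, 61.4]
tcp_rot: [3.141, -0.001, 0.021]
contact_force: [0.0, -0.2, 0.1]
opening: 0.997
grasp_force: 0.0
```

```bash
python3 -c "
from h import *
go2(512,-285.4,2,.021)"
```

```text
at [ 513.11 -286.72   61.79] [ 3.1403e+00 -2.3000e-03  2.0800e-02]
turn [ 0.0013 -0.0023 -0.0002] shift m [-0.0012 -0.0014  0.0598]
```

Emit:
move_arm([
  [0, 0, 0, -0.001, -0.001, 0.03, 0.085],
  [0, 0, 0, -0.001, -0.001, 0.05, 0.085],
  [0, 0, 0, -0.001, -0.001, 0.058, 0.085],
  [0, 0, 0, -0.001, -0.001, 0.058, 0.085],
])

```text
clock: 12.3
eef_pos: [510.8, -285.0, 1.6]
tcp_rot: [-3.141, 0.001, 0.021]
contact_force: [-0.2, -0.1, 0.5]
opening: 0.994
grasp_force: 0.0
```

Emit:
move_arm([
  [0, 0, 0, 0, 0, 0, 0.07],
  [0, 0, 0, 0, 0, 0, 0.06],
  [0, 0, 0, 0, 0, 0, 0.055],
  [0, 0, 0, 0, 0, 0, 0.05],
  [0, 0, 0, 0, 0, 0, 0.05],
  [0, 0, 0, 0, 0, 0, 0.05],
], grip_force=30)

```text
clock: 13.05
eef_pos: [512.4, -286.0, 3.9]
tcp_rot: [3.14, -0.003, 0.021]
contact_force: [-0.9, -0.1, 9.3]
opening: 0.585
grasp_force: 9.8
```

Emit:
move_arm([
  [0, 0, 0, 0, 0, -0.005, 0.05],
  [0, 0, 0, 0, 0, -0.02, 0.05],
  [0, 0, 0, 0, 0, -0.04, 0.05],
  [0, 0, 0, 0, 0, -0.06, 0.05],
  [0, 0, 0, 0, 0, -0.08, 0.05],
  [0, 0, 0, 0, 0, -0.1, 0.05],
  [0, 0, 0, 0, 0, -0.1, 0.05],
  [0, 0, 0, 0, 0, -0.1, 0.05],
])

```text
clock: 14.05
eef_pos: [510.8, -285.0, 102.1]
tcp_rot: [-3.142, -0.0, 0.021]
contact_force: [-0.5, 0.2, -0.3]
opening: 0.585
grasp_force: 6.9
```

```bash
cat > jaw.py <<'E'
from h import *
# jaws and tongs in the tool frame, by wrist depth
s=sensors.sense();im,d,P=grab("wrist");C=cloud(d,P);F=C.reshape(-1,3)
R=Ro.from_euler("xyz",s["tcp_rot"]);T=R.inv().apply(F-s["eef_pos"])
print("tcp",s["eef_pos"].round(1),s["tcp_rot"].round(4))
k=(T[:,2]<60)&(T[:,2]>-40)&(abs(T[:,1])<45)&(T[:,0]>35)&(T[:,0]<120)&(F[:,2]>45)
q=T[k]
for a in range(35,120,10):
    w=q[(q[:,0]>=a)&(q[:,0]<a+10)];w=w[w[:,2]<w[:,2].min()+4] if len(w) else w
    l=w[w[:,1]<0];r=w[w[:,1]>0]
    if len(l) and len(r): print(a+5,"y",l[:,1].min().round(1),l[:,1].max().round(1),r[:,1].min().round(1),r[:,1].max().round(1),"topz",np.median(l[:,2]).round(1),np.median(r[:,2]).round(1))
print("xmax",q[:,0].max())
E
python3 jaw.py; python3 -c "
from h import *
im,d,P=grab('wrist');save('pics/w5.png',im)"
```

```text
tcp [ 510.8 -285.   102.1] [-3.1416 -0.      0.0208]
40 y -25.7 -21.1 22.4 26.8 topz -20.0 -19.8
50 y -26.6 -21.3 22.6 28.0 topz -20.0 -20.0
60 y -26.8 -21.5 22.9 28.3 topz -20.3 -20.1
70 y -27.3 -21.8 23.3 28.7 topz -20.3 -20.3
80 y -27.2 -22.0 23.5 28.8 topz -20.4 -20.4
90 y -29.7 -22.0 23.6 31.2 topz -20.5 -20.5
100 y -29.7 -26.3 27.9 31.4 topz -20.5 -20.4
xmax 102.72904284249209
```

View pics/w5.png

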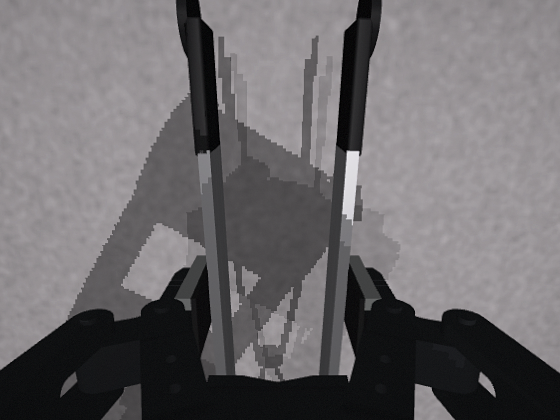

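The tongs are held level and centred, with jaws at (200,90) and (350,90) about 45 mm apart. The underside is 3.6 mm below the TCP. Move near the tablet and measure both together.

Emit:
move_arm([
  [0, 0, 0, 0, -0.03, 0, 0.05],
  [0, 0, 0, 0, -0.07, 0, 0.05],
  [0, 0, 0, 0, -0.12, 0, 0.05],
  [0, 0, 0, 0, -0.17, 0, 0.05],
  [0, 0, 0, 0, -0.21, 0, 0.05],
  [0, 0, 0, 0, -0.235, 0, 0.05],
  [0, 0, 0, 0, -0.247, 0, 0.05],
  [0, 0, 0, 0, -0.247, 0, 0.05],
])

```text
clock: 15.15
eef_pos: [505.8, -38.0, 101.7]
tcp_rot: [3.142, 0.001, 0.022]
contact_force: [-0.3, -0.1, -0.7]
opening: 0.584
grasp_force: 6.9
```

Emit:
move_arm([
  [0, 0, 0, 0, 0, 0, 0.05],
  [0, 0, 0, 0, 0, 0, 0.05],
])

```text
clock: 15.4
eef_pos: [505.9, -39.0, 102.0]
tcp_rot: [3.141, 0.0, 0.02]
contact_force: [0.4, -0.3, -1.2]
opening: 0.582
grasp_force: 6.9
```

```bash
cat >> jaw.py <<'E'
m=(F[:,2]>34)&(F[:,2]<48)&(np.hypot(F[:,0]-624,F[:,1]+38)<30)
t=F[m]; tt=T[m]
if len(t):
    c,r=cv2.minEnclosingCircle(t[:,:2].astype(np.float32));print("tablet world",c,2*r,np.median(t[:,2]),len(t))
    c,r=cv2.minEnclosingCircle(tt[:,:2].astype(np.float32));print("tablet tool",c,2*r,"top",np.median(tt[:,2]))
m=(F[:,2]>12)&(F[:,2]<24)&(np.hypot(F[:,0]-640,F[:,1]+38)<60);print("dish top z",np.median(F[m][:,2]) if m.any() else None)
E
python3 jaw.py; python3 -c "
from h import *
im,d,P=grab('wrist');save('pics/w6.png',im)"
```

```text
tcp [505.9 -39.  102. ] [3.1415e+00 1.0000e-04 1.9700e-02]
40 y -25.7 -21.2 22.2 26.8 topz -20.0 -19.9
50 y -26.6 -21.3 22.5 28.1 topz -20.2 -20.1
60 y -27.0 -21.5 22.9 28.4 topz -20.2 -20.2
70 y -27.1 -21.8 23.3 28.8 topz -20.4 -20.3
80 y -27.2 -22.0 23.4 28.8 topz -20.5 -20.4
90 y -29.5 -22.0 23.6 31.5 topz -20.5 -20.4
100 y -29.8 -26.2 27.8 31.3 topz -20.6 -20.2
xmax 102.50966750701937
tablet world (621.40576171875, -39.94864273071289) 35.93144226074219 39.42500166882722 2380
tablet tool (115.43372344970703, 3.1777586936950684) 35.93132781982422 top 62.56191226815679
dish top z 14.296460529951332
```

View pics/w6.png

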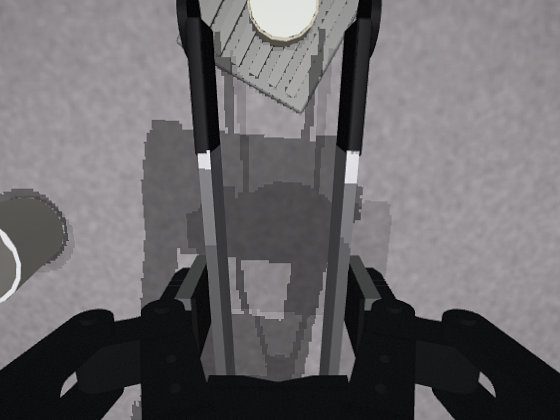

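The tablet shows at (283,8) between the jaws: 35.9 mm across, at tool (115.4, 3.2), against a jaw centre of (85, 0.8). Shift x +30 mm and y +2.4 mm, and go down partway.

Emit:
move_arm([
  [0, 0, 0, 0.015, 0.0012, 0, 0.05],
  [0, 0, 0, 0.03, 0.0024, 0, 0.05],
  [0, 0, 0, 0.03, 0.0024, 0.02, 0.05],
  [0, 0, 0, 0.03, 0.0024, 0.04, 0.05],
  [0, 0, 0, 0.03, 0.0024, 0.04, 0.05],
  [0, 0, 0, 0.03, 0.0024, 0.04, 0.05],
])

```text
clock: 16.25
eef_pos: [536.8, -40.0, 62.5]
tcp_rot: [3.142, -0.001, 0.021]
contact_force: [0.7, -0.1, -1.0]
opening: 0.592
grasp_force: 6.9
```

```bash
python3 jaw.py
python3 - <<'E'
from h import *
for n in("scene","side"):
  im,d,P=grab(n);C=cloud(d,P);F=C.reshape(-1,3)
  u=np.argmin(np.linalg.norm(F-[624,-38,40],axis=1));v,h=divmod(u,560)
  save(f"pics/{n}7.png",cv2.resize(im[max(0,v-45):v+45,max(0,h-60):h+60],(640,480)));print(v,h)
a=cv2.imread("pics/scene7.png");b=cv2.imread("pics/side7.png")
cv2.imwrite("pics/c7.png",cv2.resize(np.hstack([a,b]),(800,300)))
E
```

```text
tcp [536.8 -40.   62.5] [ 3.1415e+00 -6.0000e-04  2.0800e-02]
40 y -25.6 -21.2 22.4 26.8 topz -20.2 -20.2
50 y -26.8 -21.3 22.7 28.2 topz -20.4 -20.3
60 y -27.0 -21.6 23.0 28.5 topz -20.6 -20.6
70 y -27.2 -21.8 23.2 28.5 topz -20.9 -20.8
80 y -27.6 -22.0 23.4 28.8 topz -21.0 -21.0
90 y -29.8 -22.0 23.5 31.2 topz -21.3 -21.2
100 y -29.8 -26.2 28.0 31.5 topz -21.2 -21.2
xmax 102.60935491402412
tablet world (622.8358764648438, -39.88395690917969) 36.19499969482422 39.45578503284844 6031
tablet tool (85.9835433959961, 1.6455637216567993) 36.19466781616211 top 23.106745605284935
dish top z 14.392744769250513
259 236
192 290
```

View pics/c7.png

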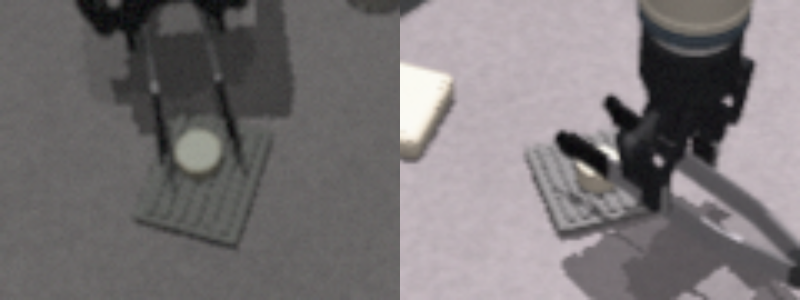

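Both views show the jaws straddling the tablet; what remains is +0.9 mm in y and about 38 mm down.

Emit:
move_arm([
  [0, 0, 0, 0.001, 0.0009, 0, 0.05],
  [0, 0, 0, 0.001, 0.0009, 0.01, 0.05],
  [0, 0, 0, 0.001, 0.0009, 0.02, 0.05],
  [0, 0, 0, 0.001, 0.0009, 0.03, 0.05],
  [0, 0, 0, 0.001, 0.0009, 0.038, 0.05],
  [0, 0, 0, 0.001, 0.0009, 0.038, 0.05],
  [0, 0, 0, 0.001, 0.0009, 0.038, 0.05],
])

```text
clock: 17.27
eef_pos: [537.1, -40.9, 24.1]
tcp_rot: [3.142, -0.0, 0.021]
contact_force: [0.6, 0.3, -1.2]
opening: 0.587
grasp_force: 6.9
```

```bash
sed -i 's/&(F\[:,2\]>45)/\&(F[:,2]>41.5)/' jaw.py; python3 jaw.py
```

```text
tcp [537.1 -40.9  24.1] [ 3.1416e+00 -1.0000e-04  2.0800e-02]
40 y -25.7 -21.2 22.3 26.9 topz -20.2 -20.2
50 y -26.8 -21.3 22.5 28.1 topz -20.5 -20.4
60 y -26.9 -21.6 22.9 28.2 topz -20.7 -20.7
70 y -27.3 -21.8 23.2 28.6 topz -21.0 -20.9
80 y -27.4 -22.0 23.4 28.7 topz -21.1 -21.1
90 y -29.8 -22.1 23.6 31.3 topz -21.3 -21.2
100 y -29.9 -26.3 27.9 31.3 topz -21.3 -21.2
xmax 98.64975016773046
tablet world (623.9088134765625, -38.05039596557617) 59.91199493408203 39.740750383835504 13673
tablet tool (86.85604095458984, -1.0126079320907593) 59.9120979309082 top -15.615011921501722
dish top z 14.223994463491223
```

Emit:
move_arm([
  [0, 0, 0, 0, 0, 0, 0.047],
  [0, 0, 0, 0, 0, 0, 0.044],
  [0, 0, 0, 0, 0, 0, 0.04],
  [0, 0, 0, 0, 0, 0, 0.03],
  [0, 0, 0, 0, 0, 0, 0.02],
  [0, 0, 0, 0, 0, 0, 0.02],
  [0, 0, 0, 0, 0, 0, 0.02],
  [0, 0, 0, 0, 0, 0, 0.02],
], grip_force=40)

```text
clock: 18.32
eef_pos: [537.1, -40.9, 24.1]
tcp_rot: [3.142, -0.0, 0.021]
contact_force: [-0.3, 0.3, 2.6]
opening: 0.5
grasp_force: 40.5
```

It stopped at 43 mm with 40 N, so the tablet is clamped. Lift.

Emit:
move_arm([
  [0, 0, 0, 0, 0, -0.005, 0.02],
  [0, 0, 0, 0, 0, -0.02, 0.02],
  [0, 0, 0, 0, 0, -0.05, 0.02],
  [0, 0, 0, 0, 0, -0.09, 0.02],
  [0, 0, 0, 0, 0, -0.13, 0.02],
  [0, 0, 0, 0, 0, -0.17, 0.02],
  [0, 0, 0, 0, 0, -0.2, 0.02],
  [0, 0, 0, 0, 0, -0.22, 0.02],
])

```text
clock: 19.32
eef_pos: [537.1, -40.9, 246.8]
tcp_rot: [3.141, -0.002, 0.021]
contact_force: [-0.4, -0.3, -1.7]
opening: 0.497
grasp_force: 41.0
```

Emit:
move_arm([
  [0, 0, 0, 0, 0, -0.01, 0.02],
  [0, 0, 0, 0, 0, -0.01, 0.02],
  [0, 0, 0, 0, 0, -0.01, 0.02],
  [0, 0, 0, 0, 0, -0.01, 0.02],
  [0, 0, 0, 0, 0, -0.01, 0.02],
  [0, 0, 0, 0, 0, -0.01, 0.02],
  [0, 0, 0, 0, 0, -0.01, 0.02],
  [0, 0, 0, 0, 0, -0.01, 0.02],
])

```text
clock: 20.32
eef_pos: [537.0, -40.9, 254.1]
tcp_rot: [-3.142, 0.0, 0.021]
contact_force: [0.2, -0.1, -1.0]
opening: 0.497
grasp_force: 41.0
```

Run:
```python
from h import *
s=sensors.sense();print(s["eef_pos"],s["opening"],s["grasp_force"],s["clock"])
im,d,P=grab("wrist");F=cloud(d,P).reshape(-1,3)
w=(im.reshape(-1,3).min(1)>150)&(F[:,2]>150);print("pale pts z>150",w.sum(),F[w].mean(0),F[w].min(0),F[w].max(0))
A,d,P=grab("side");Fs=cloud(d,P).reshape(-1,3)
for n,(x,y),r,z in(("jar+stop",(547,333.4),45,10),("cup",(486.5,134.6),40,10),("stain",(519.5,481.5),42,10),):
  q=Fs[(np.hypot(Fs[:,0]-x,Fs[:,1]-y)<r)&(Fs[:,2]>z)];c,rr=cv2.minEnclosingCircle(q[:,:2].astype(np.float32));print(n,c,2*rr,np.percentile(q[:,2],99))
cv2.imwrite("pics/c8.png",cv2.resize(np.hstack([im,A]),(800,300))[...,::-1])
```

```text
[536.96183882 -40.86182459 254.06538266] 0.49735126427957305 40.953025817871094 20.325
pale pts z>150 9947 [620.05237293 -40.21464334 269.59087975] [580.21967144 -62.4498752  265.8665906 ] [636.848811   -18.51286883 396.17821252]
jar+stop (546.9468994140625, 333.4114990234375) 89.93419647216797 142.01881871369523
cup (488.3270568847656, 136.15170288085938) 60.397186279296875 55.92763030975934
stain (518.6284790039062, 483.8537292480469) 62.28953552246094 93.557325020214
```

View pics/c8.png

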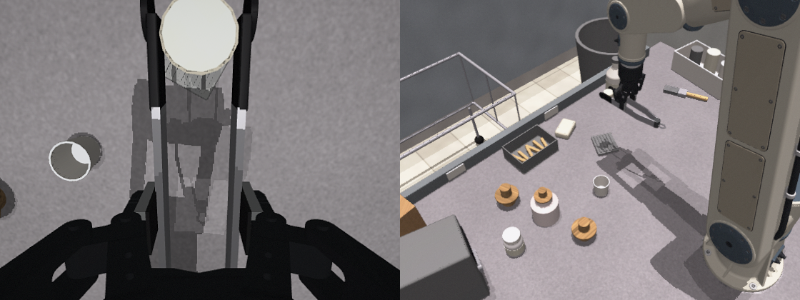

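The tablet (200,35) is clamped between the jaws at about 270 mm, the dish is empty, the jar is stoppered at 142 mm and the bystanders have not moved. Hand in.

```bash
python3 -c "
from rig import order
print(order.sign_off())"
```

```text
the job is handed in; nothing more can be done
None
```

The job is handed in (no verdict was returned): the stopper is fully home and level in the jar and released, the tablet is held still in the tongs about 26 cm above the counter, and the jar, cup and small closed jar are where they stood.

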